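# Find the outlet left on at the bench power box and release its key

## Robot

A 6-joint arm with a two-finger parallel gripper is mounted at the origin on the work surface. World frame = base frame: x ahead of the robot, y to its left, z up, the work surface at z = 0. Lengths are in m, angles in degrees, forces in N, time in s.
With the tool pointing down it reaches from about 0.4 to 0.825 m from the base axis. Payload 7 kg.
Tool frame: the origin (TCP) lies between the finger pads; the fingertips stand robot.tips_ahead ahead of it and the grasp point (between the pads) lies 3 mm ahead of it (robot.tips_ahead is the distance from the TCP to the fingertips, in m); z points along the fingers, y is the line along which they close (so a half turn about z gives the same grasp; the last joint's range is limited). The gripper opens to 88 mm and grips with 3 to 60 N. Pads are 19 mm wide; open, the fingers measure 130 mm over their backs; the gripper's body (78 mm by 193 mm) begins 47 mm behind the grasp point.
Start: joints at [-57.691, 20.546, 0.682, 0, -70.136, -16.507], TCP at [0.184, -0.649, 0.249] pointing down, gripper open.
Joint ranges: [-176.03, 176.03], [-82.01, 121.73], [-58.28, 71.71], [-173.87, 95.51], [-174.79, -0.11], [-173.66, 173.66]. Speed limits (degrees/s): [136.94, 136.94, 172.46, 180, 180, 180].

## Interface

Orientations are given as [roll, pitch, yaw] about the fixed x, y, z axes, in that order (R = Rz(yaw) Ry(pitch) Rx(roll)).
In Python, from rig import robot, vision, order gives the robot as it stands.
- The arm moves only by the tool step_arm, never from a script. Its argument "increments" is a list of rows, each a list of 4 numbers: the shift along the tool's x, y, z in cm, then the turn about the tool's z in rad. A call has 1 to 20 rows; each row shifts and turns the commanded pose from where the row before left it, along the tool's axes as they then stand; what a row does not reach is not made up. A row lasts 1/10 s, in which the tool goes at most 50 mm and 8.59 degrees, less where a joint would pass 70% of its speed; a pose out of reach is approached as far as the arm can. A call is refused whole if a number of a shift passes 5 or a number of a turn 0.15, either way. A call with a gripper value outside its range is refused whole. "hand" is the opening, from 0 (shut) to 1 (fully open), set as the call begins (left out, the last holds). The fingers move at their own pace and stop on an object; the grip force is fixed at half the most. Time passes only in rows, so rows that do not move let the fingers close. It gives the time, the measured TCP pose, the force, the opening and the grip force at its end, in the units of the state.
- robot.observe(): the state, without advancing time (a new reading comes with each control period).
- vision.camera(name): name is "scene" or "side" or "wrist"; returns (picture, depth): 420x560x3 uint8, red, green, blue; 420x560 float32, m along the optical axis (not along the pixel's ray), 0 where there is no reading.
- vision.camera_params(name): a dict with "fx", "fy", "cx", "cy" (pixels), "rvec" (rotation vector, rad) and "tvec" (3), from world to camera coordinates, as OpenCV has them; the wrist camera has in their place "mount" (4x4, takes a point from camera to tool coordinates, whose origin is the TCP and whose axes are the flange's). Camera axes: x right, y down, z forward; pixel columns grow to the right and rows downward; lengths in m; the calibration is good to about 2 mm. A picture is of the moment at which its call begins: read the wrist's pose just before it. camera_params takes no time and is no camera call.
- order.finish_job(): hands the job in; it is judged then, once.
The state is a dict: "time": time; "joint_pos": joint angles; "qvel": joint speeds; "joint_efforts": joint torques, N m; "eef_pos": TCP position; "ee_rot": TCP orientation; "force": force on the tool from outside, world axes, zero at the start; "ft_torque": the same for the moment, N m; "grip_width": opening from 0.0 (shut) to 1.0 (fully open); "grasp_force": force on a finger pad.
Only numpy, scipy, OpenCV 4.12 (cv2) and the standard library are available. Lean on these libraries where they do the work, as an engineer would, in place of code of your own. Each camera call takes 0.05 s, during which the arm holds its last target. There are 200 camera calls.

## Task

One of the four outlets of the bench power box was left switched on: its key is latched down a few millimetres, the other three stand up. With the gripper's fingertips go along the row from the robot's left to its right and tap every key lightly, one after the other (really touching each), to feel which one is down; only after all four taps press the latched one to the bottom and let go so that it springs up. Leave all four keys up, never push a key that is up deep into the box, and leave the loose things lying where they are.

Things in the scene. Friction and masses are not known exactly. Their poses are not given: they have to be found in the camera images.
- powerbox: Bench power box fixed to the bench: grey steel case 150 mm deep (x) x 270 mm long (y) x 70 mm high. Origin: centre of its underside, on the bench; x away from the robot, y to the robot's left (turned up to 0.35 rad about z). Four ivory-coloured keys in black bezels in a row on its top, at x = -30 and y = +72, +24, -24, -72 mm. Scenery: round power inlet on its left end, outlets on its far side, each 10 to 30 mm proud.
- switch1: One of four identical push-push switch units, at any of the four places. Fixed; only its key can be touched. Origin: in the box's top face (70 mm above the bench), under the middle of the key; axes as the box's. An up key begins to give at about 3 N, a latched one at about 3.6 N (a tap of 1 to 2 N moves neither by much); the bottom of the stroke takes about 4.5 N.
- key1_top (a point): Middle of the top face of the key in switch1: flat, level, 36 mm along the box's x by 30 mm along its y, with 18 mm gaps between neighbouring keys. 84 mm above the bench when the key is up, 79 mm when latched.
- key1 (a joint): How far the key in switch1 is down, in m: 0 fully up = off, 0.005 latched = on, 0.0097 bottom of the stroke. Pressed to the bottom and let go, an up key stays latched and a latched key springs fully up; let go before the bottom, it returns to where it was.
- switch2: One of four identical push-push switch units, at any of the four places. Fixed; only its key can be touched. Origin: in the box's top face (70 mm above the bench), under the middle of the key; axes as the box's. An up key begins to give at about 3 N, a latched one at about 3.6 N (a tap of 1 to 2 N moves neither by much); the bottom of the stroke takes about 4.5 N.
- key2_top (a point): Middle of the top face of the key in switch2: flat, level, 36 mm along the box's x by 30 mm along its y, with 18 mm gaps between neighbouring keys. 84 mm above the bench when the key is up, 79 mm when latched.
- key2 (a joint): How far the key in switch2 is down, in m: 0 fully up = off, 0.005 latched = on, 0.0097 bottom of the stroke. Pressed to the bottom and let go, an up key stays latched and a latched key springs fully up; let go before the bottom, it returns to where it was.
- switch3: One of four identical push-push switch units, at any of the four places. Fixed; only its key can be touched. Origin: in the box's top face (70 mm above the bench), under the middle of the key; axes as the box's. An up key begins to give at about 3 N, a latched one at about 3.6 N (a tap of 1 to 2 N moves neither by much); the bottom of the stroke takes about 4.5 N.
- key3_top (a point): Middle of the top face of the key in switch3: flat, level, 36 mm along the box's x by 30 mm along its y, with 18 mm gaps between neighbouring keys. 84 mm above the bench when the key is up, 79 mm when latched.
- key3 (a joint): How far the key in switch3 is down, in m: 0 fully up = off, 0.005 latched = on, 0.0097 bottom of the stroke. Pressed to the bottom and let go, an up key stays latched and a latched key springs fully up; let go before the bottom, it returns to where it was.
- switch4: One of four identical push-push switch units, at any of the four places. Fixed; only its key can be touched. Origin: in the box's top face (70 mm above the bench), under the middle of the key; axes as the box's. An up key begins to give at about 3 N, a latched one at about 3.6 N (a tap of 1 to 2 N moves neither by much); the bottom of the stroke takes about 4.5 N.
- key4_top (a point): Middle of the top face of the key in switch4: flat, level, 36 mm along the box's x by 30 mm along its y, with 18 mm gaps between neighbouring keys. 84 mm above the bench when the key is up, 79 mm when latched.
- key4 (a joint): How far the key in switch4 is down, in m: 0 fully up = off, 0.005 latched = on, 0.0097 bottom of the stroke. Pressed to the bottom and let go, an up key stays latched and a latched key springs fully up; let go before the bottom, it returns to where it was.
- offcut: Bystander: loose strip of dark wood, 28 x 75 x 18 mm, lying on top of the box behind the keys. Origin: centre of its underside.
- block: Bystander: loose planed block of light wood, 45 x 100 x 38 mm, on the bench beyond the box's right end. Origin: centre of its underside.
- square: Bystander: loose try square lying flat on the bench on the far side of the box; wooden stock 22 x 120 x 16 mm, steel blade 36 x 150 x 3 mm. Origin: centre of the stock's underside.
- roundbox: Bystander: loose open round bentwood box, 144 mm across, 50 mm high, on the bench beyond the box's left end. Origin: centre of its underside.

How it is judged (in metres and radians):
On the way, in this order (a step that is already met when the one before it is completed fails the run):
1. the first (farthest left) key of the row is touched by the fingers with more than 0.3 N, the latched key being still down (value of joint key3 above 0.0035 m and ((y of switch1 in the frame of powerbox between 0.048 and 1 m and contact force between switch1 and the fingers above 0.3 N) or (y of switch2 in the frame of powerbox between 0.048 and 1 m and contact force between switch2 and the fingers above 0.3 N) or (y of switch3 in the frame of powerbox between 0.048 and 1 m and contact force between switch3 and the fingers above 0.3 N) or (y of switch4 in the frame of powerbox between 0.048 and 1 m and contact force between switch4 and the fingers above 0.3 N))), for 0.02 s.
2. the second key of the row is touched by the fingers with more than 0.3 N, the latched key being still down (value of joint key3 above 0.0035 m and ((y of switch1 in the frame of powerbox between 0 and 0.048 m and contact force between switch1 and the fingers above 0.3 N) or (y of switch2 in the frame of powerbox between 0 and 0.048 m and contact force between switch2 and the fingers above 0.3 N) or (y of switch3 in the frame of powerbox between 0 and 0.048 m and contact force between switch3 and the fingers above 0.3 N) or (y of switch4 in the frame of powerbox between 0 and 0.048 m and contact force between switch4 and the fingers above 0.3 N))), for 0.02 s.
3. the third key of the row is touched by the fingers with more than 0.3 N, the latched key being still down (value of joint key3 above 0.0035 m and ((y of switch1 in the frame of powerbox between -0.048 and 0 m and contact force between switch1 and the fingers above 0.3 N) or (y of switch2 in the frame of powerbox between -0.048 and 0 m and contact force between switch2 and the fingers above 0.3 N) or (y of switch3 in the frame of powerbox between -0.048 and 0 m and contact force between switch3 and the fingers above 0.3 N) or (y of switch4 in the frame of powerbox between -0.048 and 0 m and contact force between switch4 and the fingers above 0.3 N))), for 0.02 s.
4. the fourth (farthest right) key of the row is touched by the fingers with more than 0.3 N, the latched key being still down (value of joint key3 above 0.0035 m and ((y of switch1 in the frame of powerbox between -1 and -0.048 m and contact force between switch1 and the fingers above 0.3 N) or (y of switch2 in the frame of powerbox between -1 and -0.048 m and contact force between switch2 and the fingers above 0.3 N) or (y of switch3 in the frame of powerbox between -1 and -0.048 m and contact force between switch3 and the fingers above 0.3 N) or (y of switch4 in the frame of powerbox between -1 and -0.048 m and contact force between switch4 and the fingers above 0.3 N))), for 0.02 s.
5. the key that was latched has been pressed and let go: all four keys are up (less than 1.5 mm down) (value of joint each of key1, key2, key3, key4 below 0.0015 m), for 0.2 s.
At the end, for the whole second after the job is handed in: All four keys are up (less than 1.5 mm down) and the four loose bystanders lie still within 20 mm of where they were (all of step 5 and distance of each of offcut, block, square, roundbox from where it was at the start of the episode below 0.02 m and linear speed of each of offcut, block, square, roundbox below 0.02 m/s); the robot touches nothing.
It fails at once if a key that was up at the start is pushed more than 6 mm down (a light tap moves it less than half of that) (value of joint any of key1, key2, key4 above 0.006 m).
It fails at once if a loose bystander is lifted, carried or pushed more than 20 mm (distance of any of offcut, block, square, roundbox from where it was at the start of the episode above 0.02 m).
It also fails if it takes over 42 s, if anything falls off the work surface, if the arm or the gripper's body presses on something with over 40 N, if the wrist force passes 120 N, or if a joint passes its speed limit or range.

## Working session

There is one attempt and no reset: what is moved stays moved. The work goes in short steps, Python scripts to look and compute and a tool call to move; the robot and the scene stay as the last step left them, time stands still between calls to the robot, and variables do not carry over. Pictures are saved under pics/ and viewed, at most 10 in all, crops included, and the job is handed in when it is done.

Besides the shell and the picture viewer there is one more tool, called after "Request:" by a JSON object that holds its "op" and its "data", one argument or row to a line. step_arm: Moves the arm, as the interface text tells. Its arguments: {"type":"object","properties":{"increments":{"type":"array","items":{"type":"array","items":{"type":"number"}}},"hand":{"type":"number"}},"required":["increments"]}

```bash
mkdir -p pics; ls; python3 - <<'E'
from rig import robot,vision,order
import cv2,numpy as np
s=robot.observe(); print({k:np.round(v,3).tolist() for k,v in s.items()}, robot.tips_ahead)
for n in ("scene","side"):
    p,d=vision.camera(n); np.savez(f"{n}.npz",p=p,d=d); cv2.imwrite(f"pics/{n}.png",p[:,:,::-1]); print(vision.camera_params(n))
print(vision.camera_params("wrist"))
E
```

```text
pics
{'time': 0.0, 'joint_pos': [-57.69, 20.592, 0.634, -0.022, -70.138, -16.507], 'qvel': [0.075, 0.013, 0.047, 0.072, -0.007, -0.167], 'joint_efforts': [0.001, -58.272, 29.306, 6.997, 0.007, -0.0], 'eef_pos': [0.184, -0.649, 0.248], 'ee_rot': [179.903, -0.008, -164.204], 'force': [0.716, 0.569, 0.422], 'ft_torque': [-0.026, 0.034, 0.03], 'grasp_force': 0.0, 'grip_width': 0.998} 0.022
{'fx': 534.7136860473139, 'fy': 534.7136860473139, 'cx': 279.2418918840497, 'cy': 205.4930067667381, 'rvec': array([ 1.61906686,  2.15095573, -0.65269042]), 'tvec': array([ 0.11750066, -0.44165772,  1.72913516])}
{'fx': 465.2505693743198, 'fy': 465.2505693743198, 'cx': 281.881759214722, 'cy': 207.0692388716436, 'rvec': array([ 2.02517124, -0.83492018,  0.47527235]), 'tvec': array([-0.42180911,  0.33978972,  0.58098467])}
{'fx': 347.75158873029534, 'fy': 347.75158873029534, 'cx': 279.33725825680574, 'cy': 211.44295561330011, 'mount': array([[-4.66649328e-05, -9.61928630e-01, -2.73300765e-01,
         7.33812055e-02],
       [ 9.99998289e-01, -5.50237797e-04,  1.76591031e-03,
        -1.76093723e-04],
       [-1.84906010e-03, -2.73300215e-01,  9.61927011e-01,
        -1.37424629e-01],
       [ 0.00000000e+00,  0.00000000e+00,  0.00000000e+00,
         1.00000000e+00]])}
```

View pics/scene.png

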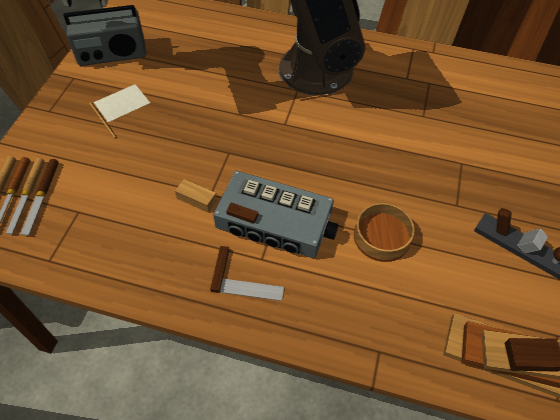

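View pics/side.png

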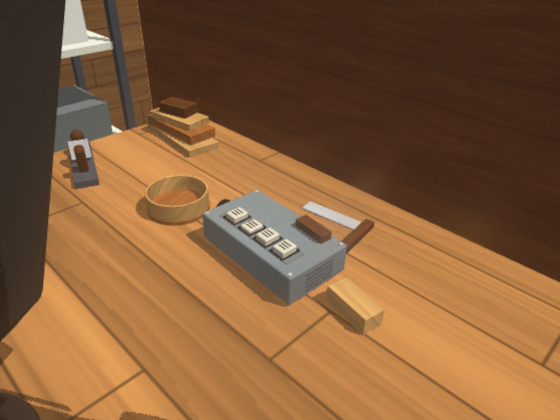

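The scene view has the four ivory keys at about (250,187), (269,193), (288,199) and (306,203), with the offcut at (242,212). In the side view the keys are at (237,214), (252,227), (268,237) and (285,248). The robot's left is right in the scene view and left in the side view.

```bash
cat > h.py <<'E'
import numpy as np,cv2
def cam(P): return np.array([[P['fx'],0,P['cx']],[0,P['fy'],P['cy']],[0,0,1]]),cv2.Rodrigues(P['rvec'])[0],np.array(P['tvec'])
def plane(P,uv,z):
    K,R,t=cam(P); c=-R.T@t; d=R.T@np.linalg.inv(K)@[*uv,1]; return c+d*(z-c[2])/d[2]
def blobs(p,roi,amin):
    x0,y0,x1,y1=roi; h=cv2.cvtColor(p[y0:y1,x0:x1],cv2.COLOR_RGB2HSV)
    m=cv2.inRange(h,(8,15,140),(40,110,255)); m=cv2.morphologyEx(m,cv2.MORPH_CLOSE,np.ones((5,5)) if amin>200 else np.ones((3,3)))
    cs=cv2.findContours(m,cv2.RETR_EXTERNAL,cv2.CHAIN_APPROX_NONE)[0]
    return [(np.array(cv2.minAreaRect(c)[0])+[x0,y0],cv2.contourArea(c),np.array(cv2.minAreaRect(c)[1])) for c in cs if cv2.contourArea(c)>amin]
E
python3 - <<'E'
from h import *
from rig import vision
res={}
for n,roi in (("scene",(235,172,322,216)),("side",(218,200,305,264))):
    f=np.load(n+".npz"); b=sorted(blobs(f['p'],roi,40),key=lambda q:q[0][0],reverse=n=="scene"); P=vision.camera_params(n)
    res[n]=(P,b)
    for q in b: 
        u,v=q[0].astype(int); print(n,q[0].round(1),q[1],q[2].round(1),plane(P,q[0],.082).round(4), f['d'][v,u])
(P1,b1),(P2,b2)=res["scene"],res["side"]
M=lambda P:(lambda K,R,t:K@np.c_[R,t])(*cam(P))
if len(b1)==len(b2)==4:
    X=cv2.triangulatePoints(M(P1),M(P2),np.array([q[0] for q in b1]).T,np.array([q[0] for q in b2]).T); X=(X[:3]/X[3]).T; print(X.round(4)); d=X[0]-X[3]; print(np.degrees(np.arctan2(-d[0],d[1])),np.linalg.norm(d))
E
```

```text
scene [304.9 201.8] 105.5 [11.1 11.7] [0.5742 0.1053 0.082 ] 1.3246809
scene [286.6 197.5] 101.5 [10.4 11.7] [0.5746 0.058  0.082 ] 1.3404046
scene [268.4 191.2] 101.5 [10.6 11.9] [0.5686 0.0089 0.082 ] 1.3466326
scene [250.7 185.9] 99.5 [10.2 11.9] [ 0.5654 -0.0389  0.082 ] 1.3542517
side [235.3 214.6] 191.5 [13.9 23.3] [0.5682 0.1019 0.082 ] 0.93647784
side [268.8 235.9] 688.0 [59.  17.6] [0.5671 0.0037 0.082 ] 0.88102174
```

Request:
{"op": "step_arm", "data": {
  "increments": [
    [-2.9,3.1,0,0],
    [-2.9,3.1,0,0],
    [-2.9,3.1,0,0],
    [-2.9,3.1,0,0],
    [-2.9,3.1,0,0],
    [-2.9,3.1,0,0],
    [-2.9,3.1,0,0],
    [-2.9,3.1,0,0],
    [-2.9,3.1,0,0],
    [-2.9,3.1,0,0],
    [-2.9,3.1,0,0],
    [-2.9,3.1,0,0],
    [-2.9,3.1,0,0],
    [-2.9,3.1,0,0],
    [-2.9,3.1,0,0],
    [-2.9,3.1,0,0],
    [-2.9,3.1,0,0],
    [-2.9,3.1,0,0],
    [0,0,0,0.14],
    [0,0,0,0.14]
  ],
  "hand": 0
}}

```text
time: 2.1
eef_pos: [0.5342, 0.031, 0.2477]
ee_rot: [-180.0, -0.1, 179.6]
force: [-0.6, -0.1, -0.3]
grip_width: 0.003
grasp_force: 0.0
```

Request:
{"op": "step_arm", "data": {
  "increments": [
    [0,0,0,0.06],
    [0,0,0,0],
    [0,0,0,0]
  ]
}}

```text
time: 2.4
eef_pos: [0.534, 0.0295, 0.2484]
ee_rot: [-180.0, -0.0, 176.4]
force: [0.0, 1.1, 0.5]
grip_width: 0.006
grasp_force: 0.0
```

```bash
cat >> h.py <<'E'
from scipy.spatial.transform import Rotation as Rn
def wristP(s,P):
    T=np.eye(4); T[:3,:3]=Rn.from_euler('xyz',s['ee_rot'],degrees=True).as_matrix(); T[:3,3]=s['eef_pos']
    W=np.linalg.inv(T@P['mount']); return dict(P,rvec=cv2.Rodrigues(W[:3,:3])[0],tvec=W[:3,3])
E
python3 - <<'E'
from h import *
from rig import robot,vision
s=robot.observe(); p,d=vision.camera("wrist"); P=wristP(s,vision.camera_params("wrist"))
print(s['time'],s['eef_pos'],s['ee_rot'],s['force'],s['joint_pos'],s['grip_width'])
np.savez("w1.npz",p=p,d=d,**{k:P[k] for k in ('fx','fy','cx','cy','rvec','tvec')}); cv2.imwrite("pics/w1.png",p[:,:,::-1])
E
```

```text
2.4 [0.53398263 0.02952749 0.24838963] [-1.79995563e+02 -1.76974226e-02  1.76434681e+02] [0.04893903 1.0575225  0.48802248] [ 2.41786571e+01  7.34679782e+00 -1.69854751e+01 -4.73107795e-03
 -6.56854557e+01 -1.17742027e+02] 0.005848637728783148
```

View pics/w1.png

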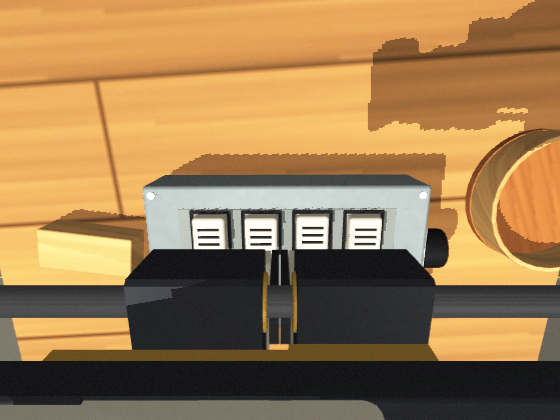

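The wrist view shows the keys at (211,232), (262,232), (312,232) and (364,232), with the case's near corners at (150,195) and (423,195). The closed fingers hide the far part of the box.

```bash
python3 - <<'E'
from h import *
f=np.load("w1.npz"); P={k:f[k] for k in f}; 
for k in('fx','fy','cx','cy'):P[k]=float(P[k])
p,d=f['p'],f['d']; K,R,t=cam(P)
vv,uu=np.mgrid[:420,:560]; X=np.stack([(uu-P['cx'])/P['fx']*d,(vv-P['cy'])/P['fy']*d,d],-1); W=(X-t)@R
roi=np.zeros((420,560),bool); roi[200:250,185:390]=1
h=cv2.cvtColor(p,cv2.COLOR_RGB2HSV); m=(cv2.inRange(h,(8,15,140),(40,110,255))>0)&roi
print(blobs(p,(185,200,390,250),100))
for x0,x1 in((190,236),(238,285),(287,335),(338,388)):
    q=m.copy(); q[:,:x0]=0;q[:,x1:]=0; v,u=np.nonzero(q)
    l,r=np.percentile(u,[1,99]); top,bot=np.percentile(v,[1,99])
    print((l,r,top,bot),"depth z",np.median(W[q][:,2]).round(4),"mid",plane(P,((l+r+1)/2,(top+bot+1)/2),.084).round(4),"nearedge",plane(P,((l+r+1)/2,top),.084).round(4), "fromdepth xmin,ymin,ymax",np.percentile(W[q][:,0],[1,99]).round(4),np.percentile(W[q][:,1],[1,99]).round(4))
print("case top z",np.median(W[195:205,200:380,2]), "bezel/black profile col 311", W[200:250:2,312,2].round(4), "gap", W[200:250:4,287,2].round(4))
print("sil",W[250:300:8,[200,281,350]].round(3).tolist())
E
```

```text
[(array([363.61872864, 232.15077972]), 377.5, array([34.47008896, 35.13618088])), (array([312. , 231.5]), 204.5, array([32., 35.])), (array([208.41040421, 231.33237076]), 185.0, array([38.16635513, 30.48746681]))]
(np.float64(192.0), np.float64(225.0), np.float64(217.56), np.float64(248.0)) depth z 0.0844 mid [ 0.5629 -0.0365  0.084 ] nearedge [ 0.5479 -0.0348  0.084 ] fromdepth xmin,ymin,ymax [0.5477 0.5781] [-0.0555 -0.0219]
(np.float64(244.0), np.float64(276.0), np.float64(217.19), np.float64(249.0)) depth z 0.0845 mid [0.5662 0.0106 0.084 ] nearedge [0.5505 0.0118 0.084 ] fromdepth xmin,ymin,ymax [0.5505 0.5816] [-0.005   0.0256]
(np.float64(295.75), np.float64(328.0), np.float64(216.0), np.float64(248.0)) depth z 0.0793 mid [0.5681 0.0582 0.084 ] nearedge [0.5523 0.0588 0.084 ] fromdepth xmin,ymin,ymax [0.5533 0.5856] [0.0425 0.0735]
(np.float64(346.0), np.float64(381.0), np.float64(216.0), np.float64(248.0)) depth z 0.0845 mid [0.5711 0.1055 0.084 ] nearedge [0.5552 0.1055 0.084 ] fromdepth xmin,ymin,ymax [0.5564 0.5871] [0.0906 0.1209]
case top z 0.0712252200891156 bezel/black profile col 311 [0.0714 0.0711 0.071  0.0708 0.071  0.0729 0.0751 0.0732 0.0784 0.0784
 0.0797 0.0786 0.0815 0.0793 0.0818 0.0805 0.0811 0.0794 0.0804 0.0795
 0.0786 0.0812 0.0801 0.0807 0.0791] gap [0.071  0.0721 0.0714 0.0729 0.0719 0.0729 0.0724 0.0734 0.0729 0.0723
 0.072  0.0726 0.0724]
sil [[[0.495, 0.011, 0.299], [0.525, 0.031, 0.228], [0.498, 0.051, 0.298]], [[0.495, 0.012, 0.304], [0.525, 0.031, 0.238], [0.497, 0.05, 0.305]], [[0.495, 0.013, 0.309], [0.525, 0.031, 0.247], [0.497, 0.049, 0.31]], [[0.495, 0.014, 0.313], [0.525, 0.031, 0.254], [0.497, 0.048, 0.313]], [[0.495, 0.015, 0.317], [0.525, 0.031, 0.261], [0.498, 0.048, 0.316]], [[0.497, 0.014, 0.317], [0.503, 0.032, 0.308], [0.499, 0.047, 0.316]], [[0.499, 0.014, 0.317], [0.504, 0.032, 0.31], [0.501, 0.047, 0.317]]]
```

The second key from the left reads about 5 mm lower, at z 0.079. The others are at 0.0845, but I'll tap all four. The row centres fit the 48 mm pitch. Next I go above the leftmost key.

Request:
{"op": "step_arm", "data": {
  "increments": [
    [-1.7,3.9,0,0],
    [-1.7,3.9,0,0],
    [0,0,3.4,0],
    [0,0,3.4,0],
    [0,0,3.4,0],
    [0,0,2.9,0],
    [0,0,0,0],
    [0,0,0,0]
  ]
}}

```text
time: 3.25
eef_pos: [0.5733, 0.1051, 0.118]
ee_rot: [-180.0, -0.0, 176.4]
force: [0.8, -0.3, 0.6]
grip_width: 0.005
grasp_force: 0.0
```

```bash
python3 - <<'E'
from h import *
from rig import robot,vision
s=robot.observe(); print(s['eef_pos'],s['force'],s['time'])
p,d=vision.camera("side"); cv2.imwrite("pics/s2.png",cv2.resize(p[150:300,170:370,::-1],None,fx=3,fy=3))
E
```

```text
[0.57332123 0.10507647 0.11797824] [ 0.76443057 -0.30187712  0.62036175] 3.25
```

View pics/s2.png

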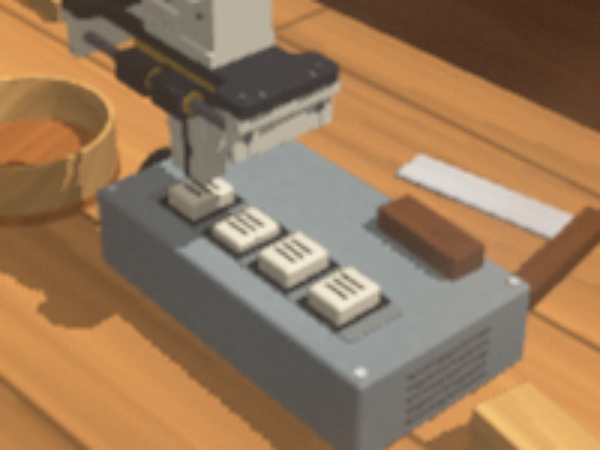

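The crop shows the closed fingertips at (205,180), just above the leftmost key and clear of the round box and the offcut. I descend gently.

Request:
{"op": "step_arm", "data": {
  "increments": [
    [0,0,0.5,0],
    [0,0,0.4,0],
    [0,0,0,0],
    [0,0,0,0]
  ]
}}

```text
time: 3.7
eef_pos: [0.5731, 0.1053, 0.1089]
ee_rot: [180.0, 0.0, 176.3]
force: [0.0, -0.1, 0.7]
grip_width: 0.004
grasp_force: 0.0
```

Request:
{"op": "step_arm", "data": {
  "increments": [
    [0,0,0.1,0],
    [0,0,0.1,0],
    [0,0,0,0]
  ]
}}

```text
time: 4.0
eef_pos: [0.573, 0.1052, 0.1065]
ee_rot: [-180.0, -0.0, 176.3]
force: [0.1, 0.7, 0.3]
grip_width: 0.009
grasp_force: 0.0
```

Request:
{"op": "step_arm", "data": {
  "increments": [
    [0,0,0.1,0],
    [0,0,0,0]
  ]
}}

```text
time: 4.2
eef_pos: [0.5731, 0.1052, 0.1056]
ee_rot: [-180.0, 0.0, 176.3]
force: [-0.5, 0.7, 3.0]
grip_width: 0.004
grasp_force: 1.2
```

Request:
{"op": "step_arm", "data": {
  "increments": [
    [0,0,0.05,0],
    [0,0,0,0]
  ]
}}

```text
time: 4.4
eef_pos: [0.5731, 0.1052, 0.1051]
ee_rot: [180.0, 0.0, 176.3]
force: [-1.3, -0.4, 2.0]
grip_width: 0.006
grasp_force: 1.3
```

Key 1 is touched and stands up: contact came at TCP z of about 0.106. Next is key 2.

Request:
{"op": "step_arm", "data": {
  "increments": [
    [0,0,-0.5,0],
    [0,0,-0.5,0],
    [0,-2.4,0,0],
    [0,-2.4,0,0],
    [0,0,0,0],
    [0,0,0.5,0],
    [0,0,0.35,0],
    [0,0,0,0],
    [0,0,0,0]
  ]
}}

```text
time: 5.3
eef_pos: [0.5699, 0.0578, 0.1063]
ee_rot: [-180.0, -0.0, 176.4]
force: [0.1, -0.7, 0.1]
grip_width: 0.005
grasp_force: 0.0
```

Request:
{"op": "step_arm", "data": {
  "increments": [
    [0,0,0.1,0],
    [0,0,0.1,0],
    [0,0,0,0]
  ]
}}

```text
time: 5.6
eef_pos: [0.5699, 0.0575, 0.1044]
ee_rot: [-180.0, -0.0, 176.3]
force: [-0.0, 0.1, -0.3]
grip_width: 0.01
grasp_force: 0.0
```

Request:
{"op": "step_arm", "data": {
  "increments": [
    [0,0,0.1,0],
    [0,0,0.1,0],
    [0,0,0,0]
  ]
}}

```text
time: 5.9
eef_pos: [0.5699, 0.0573, 0.1024]
ee_rot: [-180.0, -0.0, 176.3]
force: [0.0, -0.2, 0.5]
grip_width: 0.008
grasp_force: 0.0
```

Request:
{"op": "step_arm", "data": {
  "increments": [
    [0,0,0.1,0],
    [0,0,0,0]
  ]
}}

```text
time: 6.1
eef_pos: [0.5699, 0.0573, 0.1014]
ee_rot: [-180.0, -0.0, 176.3]
force: [-1.0, 0.6, -0.3]
grip_width: 0.005
grasp_force: 0.0
```

Request:
{"op": "step_arm", "data": {
  "increments": [
    [0,0,0.05,0],
    [0,0,0,0]
  ]
}}

```text
time: 6.3
eef_pos: [0.57, 0.0573, 0.1012]
ee_rot: [-180.0, 0.0, 176.3]
force: [-0.1, 0.2, 1.3]
grip_width: 0.002
grasp_force: 0.9
```

Request:
{"op": "step_arm", "data": {
  "increments": [
    [0,0,0.05,0],
    [0,0,0,0]
  ]
}}

```text
time: 6.5
eef_pos: [0.57, 0.0574, 0.1007]
ee_rot: [-180.0, 0.0, 176.3]
force: [-1.1, 0.2, 3.5]
grip_width: 0.005
grasp_force: 1.4
```

Key 2 is the latched one: contact at TCP z of about 0.101, 5 mm lower than key 1. Next is key 3.

Request:
{"op": "step_arm", "data": {
  "increments": [
    [0,0,-0.5,0],
    [0,0,-0.9,0],
    [0,-2.4,0,0],
    [0,-2.4,0,0],
    [0,0,0,0],
    [0,0,0.5,0],
    [0,0,0.3,0],
    [0,0,0,0],
    [0,0,0,0]
  ]
}}

```text
time: 7.4
eef_pos: [0.5669, 0.0099, 0.1065]
ee_rot: [-180.0, -0.0, 176.4]
force: [0.4, 0.1, -0.2]
grip_width: 0.003
grasp_force: 0.0
```

Request:
{"op": "step_arm", "data": {
  "increments": [
    [0,0,0.1,0],
    [0,0,0,0]
  ]
}}

```text
time: 7.6
eef_pos: [0.5669, 0.0099, 0.1056]
ee_rot: [180.0, 0.0, 176.3]
force: [-1.7, 1.0, 3.4]
grip_width: 0.002
grasp_force: 1.2
```

Request:
{"op": "step_arm", "data": {
  "increments": [
    [0,0,0,0],
    [0,0,-0.5,0],
    [0,0,-0.4,0],
    [0,-2.4,0,0],
    [0,-2.4,0,0],
    [0,0,0,0],
    [0,0,0.5,0],
    [0,0,0.3,0],
    [0,0,0,0],
    [0,0,0,0]
  ]
}}

```text
time: 8.6
eef_pos: [0.5638, -0.038, 0.1064]
ee_rot: [-180.0, -0.0, 176.4]
force: [0.7, 0.2, -0.1]
grip_width: 0.005
grasp_force: 0.0
```

Request:
{"op": "step_arm", "data": {
  "increments": [
    [0,0,0.1,0],
    [0,0,0,0]
  ]
}}

```text
time: 8.8
eef_pos: [0.5638, -0.0381, 0.1056]
ee_rot: [180.0, 0.0, 176.3]
force: [-1.4, 1.4, 1.8]
grip_width: 0.006
grasp_force: 1.2
```

All four keys are tapped: 1, 3 and 4 stand up at the same height and key 2 is down. I go back to key 2 and press it.

Request:
{"op": "step_arm", "data": {
  "increments": [
    [0,0,0,0],
    [0,0,-0.5,0],
    [0,0,-0.5,0],
    [0,3.2,0,0],
    [0,3.2,0,0],
    [0,3.2,0,0],
    [0,0,0,0],
    [0,0,0.6,0],
    [0,0,0.6,0],
    [0,0,0,0]
  ]
}}

```text
time: 9.8
eef_pos: [0.5691, 0.0563, 0.1023]
ee_rot: [-180.0, -0.1, 176.2]
force: [-0.6, -1.1, -0.4]
grip_width: 0.007
grasp_force: 0.0
```

Request:
{"op": "step_arm", "data": {
  "increments": [
    [0,0,0.2,0],
    [0,0,0.2,0],
    [0,0,0.2,0],
    [0,0,0.1,0],
    [0,0,0,0]
  ]
}}

```text
time: 10.3
eef_pos: [0.57, 0.0569, 0.0967]
ee_rot: [-180.0, 0.0, 176.3]
force: [-0.5, -3.4, 4.6]
grip_width: 0.002
grasp_force: 2.2
```

Request:
{"op": "step_arm", "data": {
  "increments": [
    [0,0,0.1,0],
    [0,0,0,0]
  ]
}}

```text
time: 10.5
eef_pos: [0.57, 0.0569, 0.0966]
ee_rot: [-180.0, 0.0, 176.3]
force: [-3.1, -4.5, 10.3]
grip_width: 0.004
grasp_force: 5.6
```

The key is on its bottom stop: the force rises with no further travel. I let go, retreat and look.

Request:
{"op": "step_arm", "data": {
  "increments": [
    [0,0,-0.3,0],
    [0,0,-0.6,0],
    [0,0,-1.0,0],
    [0,0,-3.0,0],
    [0,0,-4.5,0],
    [0,0,-4.5,0],
    [-0.5,0,0,0],
    [4.0,0,0,0],
    [0,0,0,0],
    [0,0,0,0],
    [0,0,0,0]
  ]
}}

```text
time: 11.6
eef_pos: [0.5355, 0.06, 0.235]
ee_rot: [180.0, 0.1, 176.3]
force: [0.1, -0.2, 0.9]
grip_width: 0.005
grasp_force: 0.0
```

```bash
python3 - <<'E'
from h import *
from rig import robot,vision
s=robot.observe(); p,d=vision.camera("wrist"); P=wristP(s,vision.camera_params("wrist")); K,R,t=cam(P); print(s['time'],s['eef_pos'],s['force'])
vv,uu=np.mgrid[:420,:560]; W=(np.stack([(uu-P['cx'])/P['fx']*d,(vv-P['cy'])/P['fy']*d,d],-1)-t)@R
for x,y in((.5735,.1055),(.5705,.0575),(.5675,.01),(.565,-.0375)):
    c=(abs(W[...,0]-x+.007)<.009)&(abs(W[...,1]-y)<.011)&(W[...,2]<.1); print(c.sum(),np.median(W[c][:,2]).round(4))
q,_=vision.camera("side"); cv2.imwrite("pics/e.png",np.hstack([p[100:300,140:440,::-1],q[150:350,170:470,::-1]]))
E
```

```text
11.6 [0.53551904 0.05998607 0.23502121] [ 0.05932916 -0.16004862  0.85150374]
503 0.0853
499 0.0852
500 0.0851
497 0.085
```

View pics/e.png

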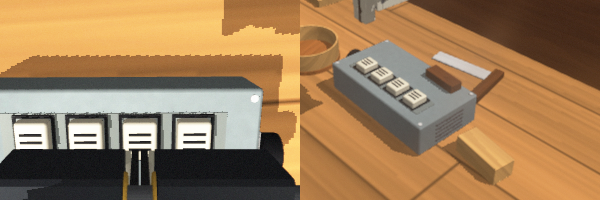

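The keys at (35,135), (87,135), (138,135) and (193,135) in the left half all read the same height, 0.085, so all four are up. In the right half the bystanders lie where they were. I hand it in.

```bash
python3 -c "
from rig import order
print(order.finish_job())"
```

```text
the job is handed in; nothing more can be done
None
```

I tapped all four keys from left to right, found the second one latched and pressed it to the bottom so it sprang up; all four keys then measured up, the loose things looked unmoved, and the job is handed in (no verdict was returned).

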